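# Pump up the leak tester's hand pump until its indicator pin is out

## Robot

A 7-joint arm with a two-finger parallel gripper is mounted at the origin on the work surface. World frame = base frame: x ahead of the robot, y to its left, z up, the work surface at z = 0. Lengths are in m, angles in rad, forces in N, time in s.
With the tool pointing down it reaches from about 0.425 to 0.925 m from the base axis. Payload 6.8 kg.
Tool frame: the origin (TCP) lies on the mounting face of the last link; the fingertips stand 173 mm ahead of it and the grasp point (between the pads) lies 155 mm ahead of it; z points along the fingers, y is the line along which they close (so a half turn about z gives the same grasp; the last joint's range is limited). The gripper opens to 85 mm and grips with 20 to 120 N. Pads are 22 mm wide; open, the fingers measure 114 mm over their backs; the gripper's body (76 mm by 85 mm) begins 54 mm behind the grasp point. The pads swing forward as they close: fully open they stand 13 mm farther back than shut.
Start: joints at [1.198, 0.477, 0.022, 1.555, -0.011, 1.109, -0.083], TCP at [0.177, -0.651, 0.405] pointing down, gripper open.
Joint ranges: [-2.96, 2.96], [-0.34, 2.1], [-1.41, 1.46], [0.24, 2.44], [-1.37, 4.51], [0.17, 1.92], [-2.96, 2.96]. Speed limits (rad/s): [2.39, 2.39, 3.14, 3.14, 3.14, 3.14, 3.14].

## Interface

Orientations are given as a rotation vector (axis times angle).
In Python, from bench import r gives the robot as it stands.
- The arm moves only by the tool carry_out, never from a script. Its argument "moves" is a list of rows, each a list of 5 numbers: the shift along the tool's x, y, z in m, then the turn about the tool's z in rad, then the finger opening in m, from 0 to 0.0854. In form: [[dx, dy, dz, roll, claw], ...]. A call has exactly 8 rows; each row is the pose to reach, as a shift and turn from the pose commanded when the call began, along the tool's axes at that moment; what a row does not reach only later rows make up. A row lasts 1/10 s, in which the tool goes at most 50 mm and 8.59 degrees, less where a joint would pass 70% of its speed; a pose out of reach is approached as far as the arm can. A call with a gripper value outside its range is refused whole. The fingers move at their own pace and stop on an object; "force" is the grip in N (left out, the last holds). Time passes only in rows, so rows that repeat a pose let the fingers close, or fill a call up. It gives the time, the measured TCP pose, the force, the opening and the grip force at its end, in the units of the state.
- r.get_obs(): the state, without advancing time (a new reading comes with each control period).
- r.grab_frame(name): name is "scene" or "side" or "wrist"; returns the picture (420x560x3 uint8, red, green, blue); there is no depth.
- r.calibration(name): a dict with "fx", "fy", "cx", "cy" (pixels), "rvec" (rotation vector, rad) and "tvec" (3), from world to camera coordinates, as OpenCV has them. Camera axes: x right, y down, z forward; pixel columns grow to the right and rows downward; lengths in m; the calibration is good to about 2 mm. The wrist camera is an equidistant fisheye: a pixel r from the principal point sees the ray r / f radians off the axis. A picture is of the moment at which its call begins: read the wrist's pose just before it. calibration takes no time and is no camera call; for the wrist camera it gives the pose at the moment of the call.
- r.hand_in(): hands the job in; it is judged then, once.
The state is a dict: "clock": time; "joints": joint angles; "qvel": joint speeds; "tau": joint torques, N m; "tcp_pos": TCP position; "orientation": TCP orientation; "contact_force": force on the tool from outside, world axes, zero at the start; "moment": the same for the moment, N m; "grip_width": finger opening in m; "gripper_force": force on a finger pad.
Only numpy, scipy, OpenCV 4.12 (cv2) and the standard library are available. Lean on these libraries where they do the work, as an engineer would, in place of code of your own. Each camera call takes 0.05 s, during which the arm holds its last target. There are 200 camera calls.

## Task

Charge the bench hand pump: with a fingertip, push its spring plunger down and let it rise again, over and over, until the indicator pin beside it has popped fully out, then let the plunger come all the way back up. Work the plunger only: do not touch the pin, and do not pick up or move the things lying around the pump.

Things in the scene. Friction and masses are not known exactly. Their poses are not given: they have to be found in the camera images.
- pump: Hand pump bolted to the bench: dark base plate 150 x 200 x 12 mm (x, y, z); on it an upright barrel (60 mm across, top z = 95, axis x = 0, y = -50 mm) with the spring plunger; beside it a metal valve block (70 x 50, centre x = -25, y = 45, screw on top to z = 68 mm), the indicator pin in its +x face. Origin: centre of the underside; z up; y from plunger to block; x the way the pin comes out.
- cap_top (a point): Centre of the flat top of the plunger's round black cap (44 mm across, the flat 40 mm), at x = 0, y = -50 mm of the pump; 143 mm above the table with the plunger up, 115 mm when it is fully down. It moves with the plunger. Nothing around is higher than the pressed cap.
- plunger (a joint): Travel of the plunger, straight down: 0 m fully up, 0.028 m fully down. A spring pushes it back up as soon as it is released; the push needed grows from 5 N at the top to about 13 N at the bottom.
- pin (a joint): How far the indicator pin stands out: 0 m in, 0.040 m fully out against its stop. It starts somewhere from 0 to 0.012 m. Every mm that the plunger goes down pushes the pin out 0.2 mm (a full stroke 5 to 6 mm); it stays where it is while the plunger comes up. So several strokes are needed; further strokes once it is out do no harm.
- pin_head (a point): Centre of the outer face of the indicator pin's head: plain white pin 14 mm thick, flat head 20 mm across, 4 mm thick, lying level 42 mm above the table, sliding out along the pump's +x. This face is 4.5 mm ahead of the brass collar's when the pin is in, 44.5 mm when fully out; a narrow black ring round the shank, at the collar, comes into sight only then.
- pin_collar (a point): Centre of the outer face of the fixed brass collar (26 mm across) through which the pin slides, at x = +18, y = +45, z = 42 mm of the pump.
- tin: Bystander: round red tin, 80 mm across, 45 mm high, upright, loose. Origin: centre of the underside.
- carton: Bystander: white carton with a blue band, 50 x 120 x 45 mm, loose. Origin: centre of the underside.
- battery: Bystander: beige battery pack, 40 x 70 x 30 mm, loose. Origin: centre of the underside.
- screwdriver: Bystander: screwdriver about 180 mm long, lying along its x axis, loose. Origin: underside, about its middle.
There are look-alikes about, which are no part of the job. Several things look just like the pump: the one meant starts farthest from the robot's base.

How it is judged:
By the outcome, as a careful person would: the job done as asked, in the order asked, and still so for the second after the job is handed in, with the robot touching nothing.
It also fails if it takes over 58 s, if anything falls off the work surface, if the arm or the gripper's body presses on something with over 40 N, if the wrist force passes 120 N, or if a joint passes its speed limit or range.

## Working session

There is one attempt and no reset: what is moved stays moved. The work goes in short steps, Python scripts to look and compute and a tool call to move; the robot and the scene stay as the last step left them, time stands still between calls to the robot, and variables do not carry over. Pictures are saved under pics/ and viewed, at most 10 in all, crops included, and the job is handed in when it is done.

Besides the shell and the picture viewer there is one more tool, called after ">>>" as name([rows], argument=value, ...), one row to a line, values as JSON. carry_out: Moves the arm, as the interface text tells. Its arguments: {"type":"object","properties":{"moves":{"type":"array","items":{"type":"array","items":{"type":"number"}}},"force":{"type":"number"}},"required":["moves"]}

```bash
mkdir -p pics; python3 - <<'E'
from bench import r
import cv2,numpy as np
o=r.get_obs();print(o)
for n in("scene","side"):
    f=r.grab_frame(n);cv2.imwrite(f"pics/{n}0.png",f[:,:,::-1]);print(n,r.calibration(n))
print(r.calibration("wrist"))
E
```

```text
{'clock': 0.0, 'joints': array([ 1.19793341,  0.47781189,  0.02230198,  1.55647803, -0.01144941,
        1.10927951, -0.08309178]), 'qvel': array([-4.42933600e-04, -8.29834881e-05,  7.69539046e-05, -3.65187979e-04,
        6.19497584e-04, -4.84501454e-04, -4.76887313e-04]), 'tau': array([ 1.06214833e-03, -5.96439135e+01,  1.60855427e+00, -2.81199718e+01,
        1.25398379e-02,  9.37726203e-03,  2.67482037e-06]), 'tcp_pos': array([ 0.17658145, -0.65120176,  0.40370557]), 'orientation': array([-3.11229933e+00, -4.14570193e-01,  6.39981362e-04]), 'contact_force': array([0.18310088, 0.67464862, 0.35006346]), 'moment': array([-0.02721049,  0.02508439, -0.00295884]), 'gripper_force': 0.0, 'grip_width': 0.08527713158666085}
scene {'fx': 470.8054410840808, 'fy': 470.8054410840808, 'cx': 273.9531624193975, 'cy': 207.81644092696604, 'rvec': array([ 1.01459231,  2.18563069, -1.22541664]), 'tvec': array([ 0.25511437, -0.10502158,  1.72198524])}
side {'fx': 521.7621133621822, 'fy': 521.7621133621822, 'cx': 284.8370407242859, 'cy': 215.50205223208232, 'rvec': array([ 0.70149205, -2.71487315,  0.98273589]), 'tvec': array([0.45251804, 0.2062725 , 1.39172426])}
{'fx': 325.19226210127806, 'fy': 325.19226210127806, 'cx': 278.27329146183513, 'cy': 204.63375529010534, 'rvec': array([-2.28485921,  1.74710169,  0.28218649]), 'tvec': array([-0.67422341, -0.04121444,  0.38101934])}
```

View pics/scene0.png

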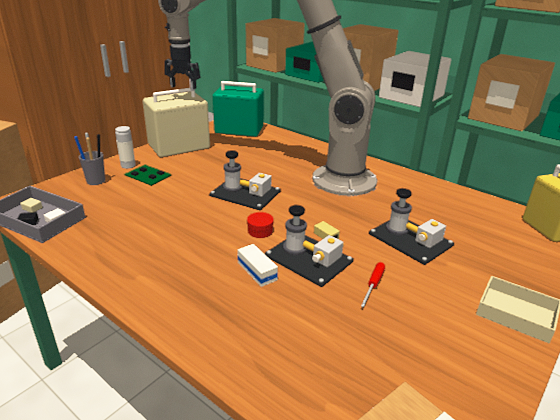

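View pics/side0.png

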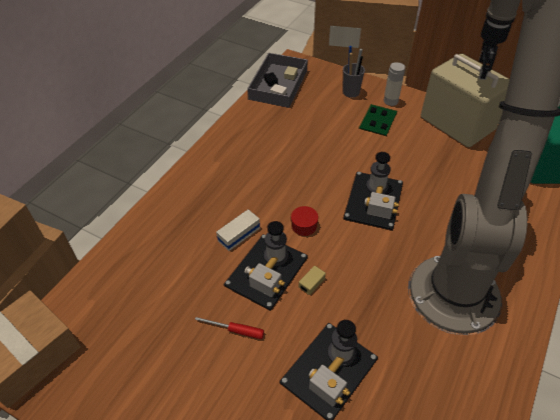

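Three pumps: caps are at scene (232,155), (297,211), (404,194) and side (383,158), (276,229), (346,328). I'll triangulate each cap, compare distances from the base, and enlarge the likely one, the middle pump with the carton and tin around it.

```bash
cat > h.py <<'E'
from bench import r
import cv2,numpy as np
def cam(n):
    c=r.calibration(n);R=cv2.Rodrigues(c["rvec"])[0];K=np.array([[c["fx"],0,c["cx"]],[0,c["fy"],c["cy"]],[0,0,1]])
    return K,R,c["tvec"]
def tri(a,b):
    P=[K@np.c_[R,t] for K,R,t in(cam("scene"),cam("side"))]
    X=cv2.triangulatePoints(P[0],P[1],np.float64(a),np.float64(b))[:,0];return X[:3]/X[3]
def plane(n,p,z):
    K,R,t=cam(n);C=-R.T@t;d=R.T@np.linalg.solve(K,[p[0],p[1],1]);return C+d*(z-C[2])/d[2]
def proj(n,X):
    K,R,t=cam(n);q=K@(R@np.array(X)+t);return q[:2]/q[2]
E
python3 - <<'E'
from h import *
for a,b in [((232,155),(383,158)),((297,211),(276,229)),((404,194),(346,328))]:
    X=tri(a,b);print(X,np.hypot(*X[:2]), plane("scene",a,.143),plane("side",b,.143))
s=cv2.imread("pics/scene0.png")[195:285,235:360];d=cv2.imread("pics/side0.png")[215:310,220:345]
z=lambda i:cv2.resize(i,(390,300),interpolation=cv2.INTER_CUBIC)
cv2.imwrite("pics/crop.png",np.hstack([z(s),z(d)]))
E
```

```text
[ 0.325983   -0.24797102  0.13307752] 0.4095784963891944 [ 0.34337516 -0.22911118  0.143     ] [ 0.3239821  -0.23996532  0.143     ]
[0.46989277 0.13367939 0.13294723] 0.488538016731769 [0.48415696 0.14494464 0.143     ] [0.46620482 0.13938321 0.143     ]
[0.19064762 0.30754824 0.13445607] 0.3618458779457574 [0.20844779 0.31747803 0.143     ] [0.18976184 0.30895183 0.143     ]
```

View pics/crop.png

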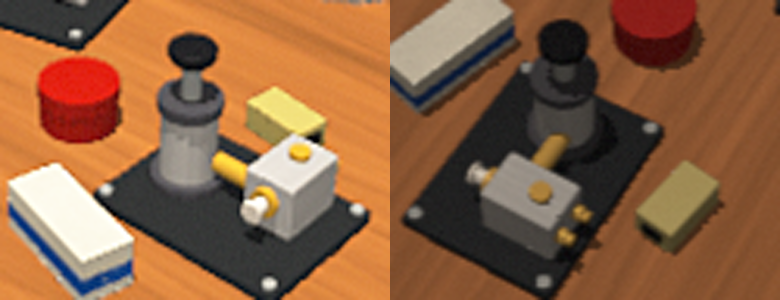

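The crop shows the middle pump, with the white pin at its collar at scene (316,261) and the tin, carton and battery around it. At 0.489 m it is the farthest of the three from the base (the others are at 0.41 and 0.36), so it is the one meant. Next I'll refine the cap position and work out the move.

```bash
python3 - <<'E'
from h import *
a,b=(296.9,209),(275.5,227)
X=tri(a,b);print(X,proj("scene",X),proj("side",X))
for n,p in(("scene",a),("side",b)):
    g=cv2.imread(f"pics/{n}0.png").max(2);x,y=map(int,p)
    print(g[y-8:y+12,x-14:x+15])
o=r.get_obs();R=cv2.Rodrigues(o["orientation"])[0];print(R.round(3));
for w in([.5,-.35,.42],[.47,.135,.38]):print(R.T@(np.array(w)-o["tcp_pos"]))
E
```

```text
[0.47130718 0.13376202 0.14016852] [296.52669903 208.59970761] [275.37453614 227.44308858]
[[223 224 224 224 226 225 226 226 226 225 224 224 226 225 227 230 231 231
  231 231 231 227 226 226 222 221 222 221 222]
 [225 225 225 224 226 225 226 227 227 225 227 227 226 226 225 228 227 229
  229 230 232 230 231 228 226 225 224 223 224]
 [224 225 227 223 222 224 225 224 225 226 229 232 235 237 235 235 232 231
  230 230 230 230 230 230 229 229 229 226 225]
 [222 222 224 224 225 225 225 225 230 235 243 233 192 177 177 197 211 231
  242 238 233 228 228 229 230 230 231 228 227]
 [222 223 223 226 223 224 229 237 224 191 159 123  87  70  70  94 107 126
  148 186 232 237 232 227 227 228 229 229 227]
 [222 221 223 223 223 226 234 209 139  89  47  38  37  38  36  38  38  33
   36  79 133 215 238 226 227 227 227 228 229]
 [217 219 221 223 224 228 224 147  41  36  33  39  37  35  41  36  36  40
   40  37  33 112 211 236 226 225 224 225 225]
 [221 217 218 218 220 232 185  75  33  41  35  38  37  37  38  36  43  40
   36  35  40  36 132 215 233 226 223 222 224]
 [223 222 222 219 221 230 167  38  35  37
[... 3281 characters left out ...]
 11  11  10   7  14
   10  12  25  32  27  41  83 125 139 141 141]
 [106 117 129 127  98  65  55  57  59  57  40  39  35  25  26  27  32  36
   32  27  29  26  26  24  43 113 141 144 142]
 [ 75 114 133 119  83  56  54  59  57  55  44  48  60  63  62  63  59  55
   37  28  27  31  25  25  34  95 130 142 143]
 [ 46  95 120 100  69  54  55  56  56  44  31  49  59  63  63  65  63  54
   37  27  29  30  29  29  31  76 125 142 139]
 [ 30  42  52  54  54  57  56  56  57  52  41  47  60  62  64  64  61  52
   39  25  29  26  26  25  29  56 120 142 138]]
[[ 0.965  0.262 -0.001]
 [ 0.262 -0.965  0.002]
 [-0.    -0.002 -1.   ]]
[ 0.39097563 -0.20612052 -0.01588791]
[ 0.48896646 -0.68200061  0.02486675]
```

Cap top is at about (0.471, 0.134, 0.140), which agrees with the given 0.143 m. I'll move out with the fingers closed.

>>> carry_out([
  [0.05,-0.03,0,0,0],
  [0.1,-0.06,0,0,0],
  [0.15,-0.09,0,0,0],
  [0.2,-0.12,0,0,0],
  [0.25,-0.15,0,0,0],
  [0.3,-0.18,0,0,0],
  [0.34,-0.21,0,0,0],
  [0.36,-0.25,0,0,0],
], force=40)

```text
clock: 0.9
tcp_pos: [0.4417, -0.3512, 0.4045]
orientation: [3.114, 0.415, 0.001]
contact_force: [1.3, -0.4, 0.2]
grip_width: -0.0
gripper_force: 0.0
```

```bash
cat > g.py <<'E'
from h import *
o=r.get_obs();R=cv2.Rodrigues(o["orientation"])[0]
print(o["clock"],o["tcp_pos"],o["grip_width"],o["joints"].round(2),R.T@(np.array([.471,.134,.37])-o["tcp_pos"]))
E
python3 g.py
```

```text
0.9 [ 0.44168146 -0.35121766  0.40449272] -2.8332232940748764e-05 [ 0.67  0.3  -0.13  1.82  0.04  1.02 -0.79] [ 0.15545501 -0.46057646  0.03447551]
```

>>> carry_out([
  [0.016,-0.047,0,0,0],
  [0.032,-0.094,0,0,0],
  [0.048,-0.141,0,0,0],
  [0.064,-0.188,0,0,0],
  [0.08,-0.235,0,0,0],
  [0.096,-0.282,0,0,0],
  [0.112,-0.329,0,0,0],
  [0.128,-0.376,0,0,0],
])

```text
clock: 1.7
tcp_pos: [0.4646, 0.0454, 0.4047]
orientation: [3.114, 0.414, 0.0]
contact_force: [0.2, 0.5, 0.4]
grip_width: -0.0
gripper_force: 0.0
```

```bash
python3 g.py; python3 - <<'E'
from h import *
print(r.calibration("wrist"))
cv2.imwrite("pics/w1.png",r.grab_frame("wrist")[:,:,::-1])
E
```

```text
1.7 [0.46460989 0.04539824 0.40469623] -4.0830257573746776e-05 [ 0.15  0.16 -0.41  2.01  0.08  0.98 -1.61] [ 0.02933536 -0.08385991  0.03466823]
{'fx': 325.19226210127806, 'fy': 325.19226210127806, 'cx': 278.27329146183513, 'cy': 204.63375529010534, 'rvec': array([-2.28365873,  1.74731805,  0.27980627]), 'tvec': array([-0.07796226,  0.39619161,  0.5248818 ])}
```

View pics/w1.png

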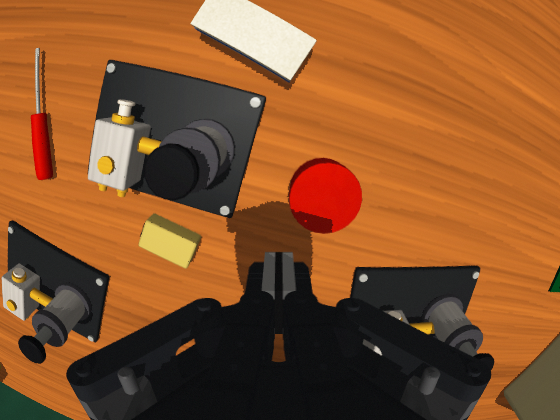

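The wrist view shows the cap top at about (171,172), with the tin to its right and the battery below-left. I'll cast that ray onto z = 0.143.

```bash
cat >> h.py <<'E'
def wplane(p,z):
    c=r.calibration("wrist");R=cv2.Rodrigues(c["rvec"])[0];C=-R.T@c["tvec"]
    u=np.array([(p[0]-c["cx"])/c["fx"],(p[1]-c["cy"])/c["fy"]]);th=np.hypot(*u)
    d=R.T@np.r_[u/th*np.sin(th),np.cos(th)];return C+d*(z-C[2])/d[2]
E
python3 - <<'E'
from h import *
for p in((171,172),(143,172),(199,172)):print(wplane(p,.143))
# pin vector, collar & head at 42mm
a=wplane((123,119),.042);b=wplane((125,103),.042);print(a,b)
E
```

```text
[0.4715024 0.141558  0.143    ]
[0.46564605 0.16441326 0.143     ]
[0.47714554 0.12003022 0.143     ]
[0.48549526 0.23845913 0.042     ] [0.50331287 0.23974669 0.042     ]
```

>>> carry_out([
  [0.015,-0.044,0,0,0],
  [0.03,-0.088,0,0,0],
  [0.03,-0.088,0.02,0,0],
  [0.03,-0.088,0.04,0,0],
  [0.03,-0.088,0.06,0,0],
  [0.03,-0.088,0.073,0,0],
  [0.03,-0.088,0.073,0,0],
  [0.03,-0.088,0.073,0,0],
])

```text
clock: 2.55
tcp_pos: [0.4712, 0.1363, 0.332]
orientation: [-3.114, -0.414, 0.0]
contact_force: [0.3, 0.4, 1.4]
grip_width: -0.0
gripper_force: 0.0
```

```bash
python3 g.py; python3 - <<'E'
from h import *
o=r.get_obs();print(o["contact_force"]);tip=o["tcp_pos"]-[0,0,.173];print(tip,proj("scene",tip),proj("side",tip))
ims=[]
for n in("scene","side"):
    f=r.grab_frame(n)[:,:,::-1];x,y=proj(n,tip).astype(int);ims.append(cv2.resize(f[y-40:y+60,x-60:x+70],(390,300),interpolation=2))
cv2.imwrite("pics/c2.png",np.hstack(ims))
E
```

```text
2.55 [0.47121736 0.13625857 0.33199189] -3.7860094929119314e-05 [-0.02  0.3  -0.46  2.03  0.18  0.84 -1.88] [-0.00080083  0.00212094 -0.03800823]
[0.30477784 0.36435397 1.38810799]
[0.47121736 0.13625857 0.15899189] [297.60280425 202.84406949] [274.82297291 223.55781295]
```

View pics/c2.png

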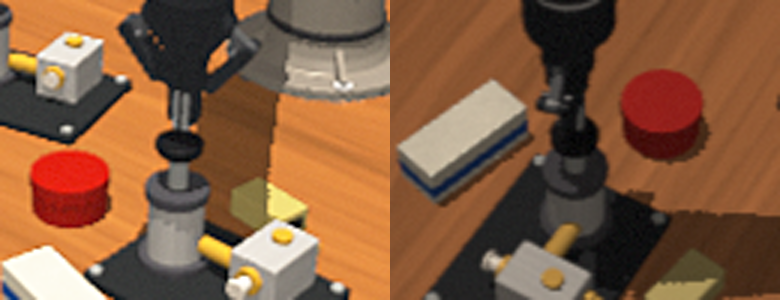

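The tip stands right over the cap, centred in both views. First stroke, gently, while I watch the force.

>>> carry_out([
  [0,0,0.012,0,0],
  [0,0,0.016,0,0],
  [0,0,0.022,0,0],
  [0,0,0.028,0,0],
  [0,0,0.034,0,0],
  [0,0,0.04,0,0],
  [0,0,0.043,0,0],
  [0,0,0.043,0,0],
])

```text
clock: 3.45
tcp_pos: [0.4712, 0.1363, 0.289]
orientation: [3.114, 0.414, 0.0]
contact_force: [-2.1, -2.1, 11.4]
grip_width: -0.0003
gripper_force: 5.2
```

>>> carry_out([
  [0,0,-0.018,0,0],
  [0,0,-0.032,0,0],
  [0,0,-0.015,0,0],
  [0,0,0.0,0,0],
  [0,0,-0.018,0,0],
  [0,0,-0.032,0,0],
  [0,0,-0.015,0,0],
  [0,0,0.0,0,0],
])

```text
clock: 4.25
tcp_pos: [0.4728, 0.1372, 0.2908]
orientation: [-3.112, -0.414, -0.011]
contact_force: [2.7, -0.3, 12.0]
grip_width: 0.0003
gripper_force: 5.8
```

>>> carry_out([
  [0,0,-0.018,0,0],
  [0,0,-0.032,0,0],
  [0,0,-0.015,0,0],
  [0,0,0.0,0,0],
  [0,0,-0.018,0,0],
  [0,0,-0.032,0,0],
  [0,0,-0.015,0,0],
  [0,0,0.0,0,0],
])

```text
clock: 5.05
tcp_pos: [0.4727, 0.1372, 0.2912]
orientation: [-3.113, -0.414, -0.012]
contact_force: [1.9, 0.4, 13.0]
grip_width: 0.0002
gripper_force: 5.8
```

>>> carry_out([
  [0,0,-0.018,0,0],
  [0,0,-0.032,0,0],
  [0,0,-0.015,0,0],
  [0,0,0.0,0,0],
  [0,0,-0.018,0,0],
  [0,0,-0.032,0,0],
  [0,0,-0.015,0,0],
  [0,0,0.0,0,0],
])

```text
clock: 5.85
tcp_pos: [0.4726, 0.1371, 0.2914]
orientation: [-3.113, -0.414, -0.012]
contact_force: [2.4, 0.5, 11.9]
grip_width: -0.0001
gripper_force: 6.0
```

```bash
python3 g.py; python3 - <<'E'
from h import *
ims=[]
for n in("scene","side"):
    f=r.grab_frame(n)[:,:,::-1];cv2.imwrite(f"pics/{n}3.png",f);x,y=proj(n,[.5,.2,.06]).astype(int);ims.append(cv2.resize(f[y-50:y+50,x-65:x+65],(390,300),interpolation=2))
cv2.imwrite("pics/c3.png",np.hstack(ims))
E
```

```text
5.85 [0.47260928 0.13714527 0.29144874] -6.696638040790973e-05 [-0.04  0.36 -0.45  2.07  0.23  0.75 -1.93] [-0.00176826  0.00258229 -0.07856837]
```

View pics/c3.png

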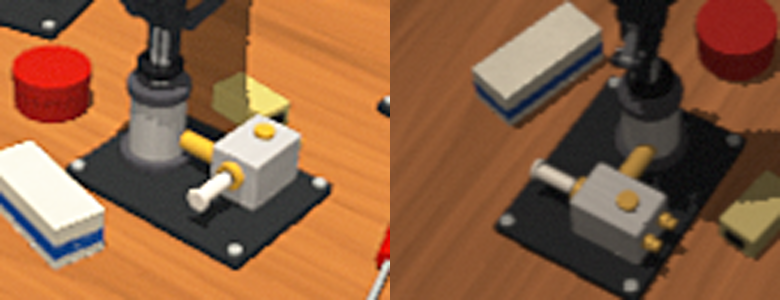

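The pin is clearly coming out; its head is at crop (197,197) in scene and (538,170) in side. No black ring is visible yet, so I'll keep pumping.

>>> carry_out([
  [0,0,-0.018,0,0],
  [0,0,-0.032,0,0],
  [0,0,-0.015,0,0],
  [0,0,0.0,0,0],
  [0,0,-0.018,0,0],
  [0,0,-0.032,0,0],
  [0,0,-0.015,0,0],
  [0,0,0.0,0,0],
])

```text
clock: 6.75
tcp_pos: [0.4725, 0.137, 0.2914]
orientation: [-3.113, -0.414, -0.011]
contact_force: [2.2, -0.1, 12.2]
grip_width: -0.0001
gripper_force: 6.0
```

>>> carry_out([
  [0,0,-0.018,0,0],
  [0,0,-0.032,0,0],
  [0,0,-0.032,0,0],
  [0,0,-0.015,0,0],
  [0,0,0.0,0,0],
  [0,0,0.0,0,0],
  [0,0,0.0,0,0],
  [0,0,0.0,0,0],
])

```text
clock: 7.55
tcp_pos: [0.472, 0.1367, 0.2901]
orientation: [-3.114, -0.414, -0.006]
contact_force: [1.7, -1.0, 10.0]
grip_width: 0.0
gripper_force: 4.8
```

>>> carry_out([
  [0,0,-0.018,0,0],
  [0,0,-0.032,0,0],
  [0,0,-0.032,0,0],
  [0,0,-0.015,0,0],
  [0,0,0.0,0,0],
  [0,0,0.0,0,0],
  [0,0,0.0,0,0],
  [0,0,0.0,0,0],
])

```text
clock: 8.35
tcp_pos: [0.4719, 0.1366, 0.2895]
orientation: [-3.114, -0.414, -0.005]
contact_force: [0.5, 0.3, 9.2]
grip_width: 0.0
gripper_force: 4.9
```

>>> carry_out([
  [0,0,-0.018,0,0],
  [0,0,-0.032,0,0],
  [0,0,-0.032,0,0],
  [0,0,-0.015,0,0],
  [0,0,0.0,0,0],
  [0,0,0.0,0,0],
  [0,0,0.0,0,0],
  [0,0,0.0,0,0],
])

```text
clock: 9.15
tcp_pos: [0.4717, 0.1366, 0.2891]
orientation: [-3.114, -0.415, -0.004]
contact_force: [0.8, 0.5, 10.5]
grip_width: 0.0001
gripper_force: 5.1
```

>>> carry_out([
  [0,0,-0.018,0,0],
  [0,0,-0.032,0,0],
  [0,0,-0.032,0,0],
  [0,0,-0.015,0,0],
  [0,0,0.0,0,0],
  [0,0,0.0,0,0],
  [0,0,0.0,0,0],
  [0,0,0.0,0,0],
])

```text
clock: 9.95
tcp_pos: [0.4716, 0.1365, 0.289]
orientation: [-3.114, -0.414, -0.003]
contact_force: [1.9, -0.5, 11.0]
grip_width: 0.0002
gripper_force: 5.2
```

>>> carry_out([
  [0,0,-0.02,0,0],
  [0,0,-0.04,0,0],
  [0,0,-0.06,0,0],
  [0,0,-0.09,0,0],
  [0,0,-0.12,0,0],
  [0,0,-0.12,0,0],
  [0,0,-0.12,0,0],
  [0,0,-0.12,0,0],
])

```text
clock: 10.75
tcp_pos: [0.4704, 0.1359, 0.4068]
orientation: [3.113, 0.414, -0.005]
contact_force: [-0.3, 0.4, -1.3]
grip_width: -0.0004
gripper_force: 0.0
```

```bash
python3 g.py; python3 - <<'E'
from h import *
ims=[]
for n in("scene","side"):
    f=r.grab_frame(n)[:,:,::-1];cv2.imwrite(f"pics/{n}4.png",f);x,y=proj(n,[.5,.2,.06]).astype(int);print(n,x-65,y-50);ims.append(cv2.resize(f[y-50:y+50,x-65:x+65],(390,300),interpolation=2))
cv2.imwrite("pics/c4.png",np.hstack(ims))
E
```

```text
10.75 [0.47035615 0.13588792 0.40683214] -0.00038230057654617237 [ 0.03  0.21 -0.49  1.96  0.11  1.01 -1.82] [0.00025245 0.00197974 0.03683208]
scene 243 197
side 189 209
```

View pics/c4.png

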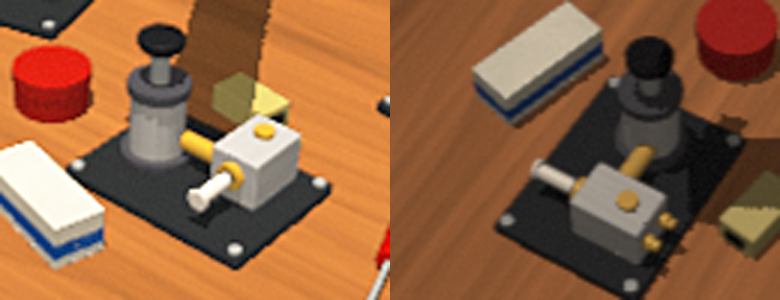

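The pin head sits where it was 6 strokes ago: crop (198,198) and (538,170). I'll measure its extension and look for the black ring up close.

```bash
python3 - <<'E'
from h import *
h=tri((308.6,263.3),(237.8,265.2));c=tri((320,256.5),(251.5,271));print(h,c,np.linalg.norm((h-c)[:2]))
cap=np.array([.4715,.137,.143])
# expected from plunger->block direction u, pin direction v (right-handed: x=pin, y=plunger->block)
d=c-cap;d=d[:2];print(np.hypot(*d),"expect",np.hypot(18,95)/1000)
print(wplane((0,0),.04)*0)
a=cv2.resize(cv2.imread("pics/scene4.png")[245:275,295:335],(400,300),interpolation=2)
b=cv2.resize(cv2.imread("pics/side4.png")[250:280,225:265],(400,300),interpolation=2)
f=r.grab_frame("wrist")[:,:,::-1];cv2.imwrite("pics/w5.png",f);p=None
# project collar into wrist
k=r.calibration("wrist");q=cv2.Rodrigues(k["rvec"])[0]@c+k["tvec"];th=np.arctan2(np.hypot(*q[:2]),q[2]);u=q[:2]/np.hypot(*q[:2])*th*k["fx"]+[k["cx"],k["cy"]];print(u)
x,y=u.astype(int);x=max(x,40);w=cv2.resize(f[max(y-30,0):y+30,x-40:x+40],(400,300),interpolation=2)
cv2.imwrite("pics/c5.png",np.vstack([np.hstack([a,b]),np.hstack([w,w*0])]))
E
```

```text
[0.53564903 0.22724166 0.04098102] [0.49228742 0.22969046 0.04276391] 0.04343070069977315
0.09499283554252747 expect 0.0966902270139025
[0. 0. 0.]
[197.31167051 135.43858112]
```

View pics/c5.png

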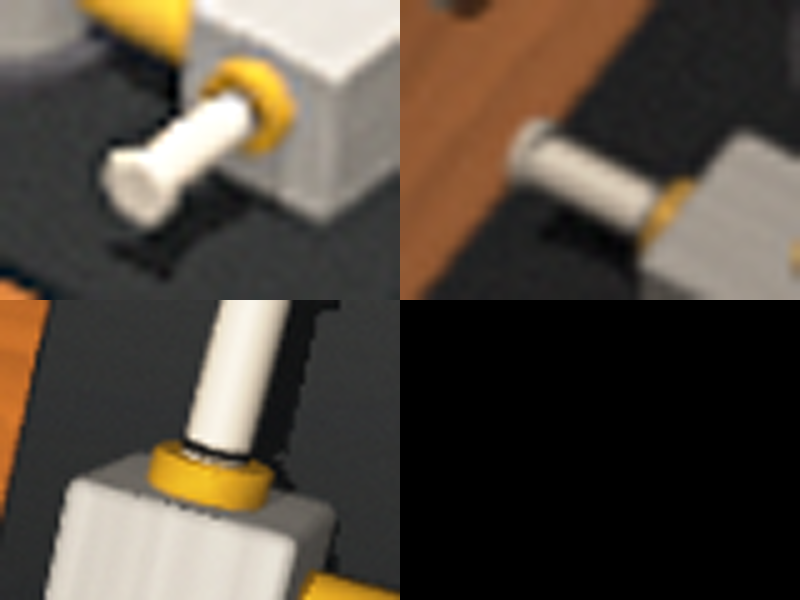

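The wrist crop shows the narrow black ring at the collar, at about crop (215,452). The head measures 43.4 mm ahead of the collar against 44.5 mm when fully out, so the pin is fully out. The plunger is back up and the arm is clear.

```bash
python3 -c "
from bench import r
print(r.hand_in())"
```

```text
the job is handed in; nothing more can be done
None
```

I pumped the farthest pump until its pin was fully out (black ring in sight at the collar), let the plunger rise all the way back up, touched only the plunger, and handed the job in at about 11 s on the robot's clock.

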